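Turn a bevelled brass plate over with a lifter

TASK

The brass plate lies bevelled face down on the low bed of the turning jig. Pick up the lifter, work its thin blade under the plate's free near edge and tip the plate over the step, so that it lies bevelled face up on the high bed, then push it home with the lifter until it bears against the back stop, wherever that is set, pressing gently (no more than about 10 N) and without letting the blade ride up over the plate's face, and lay the lifter back down flat on the worktop, clear of the jig. Touch the plate only with the lifter, never with the gripper, and leave the other things on the bench where they are.

Things in the scene. Friction and masses are not known exactly. Their poses are not given: they have to be found in the camera images.
- jig: aluminium turning jig fixed to the worktop, 158 mm long (its x), 80 mm wide (y). Origin on its underside, mid-width, 69 mm behind the front end; x points from the open front to the back stop. Low bed: x = -69 to +13 mm, top 10 mm above the origin. At x = +13 mm an upright step, 6 mm high, across the whole width. Then the high bed, top 16 mm above the origin, with a dark steel back stop across it. No side walls
- jig_low_bed (a point): point on the low bed's surface at the foot of the step, mid-width; axes as the jig. The high bed is 6 mm higher and runs from here to the back stop (8 mm thick, its top 8 mm above the high bed). The stop is adjustable and clamped: its face is anywhere from 48 to 68 mm from here, which is not told and must be felt or seen
- plate_center (a point): centre, half-way up, of the loose brass plate: 44 mm (x) by 50 mm (y), 6 mm thick, about 0.1 kg. Its z points out of the plain back, so up at the start. The half next to the back has upright edges; in the 3 mm next to the bevelled face all edges slope inwards by 4 mm, so at the start a wedge-shaped gap, 3 mm high at its mouth and 4 mm deep, lies between low bed and edge
- lifter_grip (a point): the lifter: flat-sided wooden handle 78 mm long, 14 mm wide (y), 22 mm high, with a short brass ferrule and a flat steel blade, 0.08 kg. This point is the place to grasp, across the 14 mm: on the handle, 10 mm behind its front end, half-way up (11 mm above its underside). x points along the blade to the tip, z up as it lies
- lifter_tip (a point): middle of the blade's front edge, 75 mm ahead of the grip point along the lifter's x and 4 mm above the underside of the handle. The blade reaches 55 mm beyond the ferrule, is 22 mm wide (16 mm at the very tip), 2.4 mm thick at the root, 1.2 mm at the tip; axes as the lifter
- ring_clamp: bystander: wooden ring clamp, 135 x 30 x 21 mm, lying; origin centre of the underside. It lies on one side of the jig and the lifter on the other, either way round
- tape_roll: bystander: roll of tape lying flat, 48 mm across, 12 mm high; origin centre of the underside
- powder_jar: bystander: jar with a brass-coloured lid, 45 mm across, 53 mm high; origin centre of the underside
- needle_file_a: bystander: needle file with a plain wooden handle, 158 mm long, 11 mm high, lying; origin centre of the underside
- side_cutters: bystander: side cutters, 106 x 49 x 12 mm, lying; origin centre of the underside
- cork_bit: bystander: cork disc, 25 mm across, 12 mm high; origin centre of the underside
- plate: the same plate as plate_center; origin in the middle of its bevelled face. At the start it lies on the low bed, its x roughly along the jig's, its far edge 2 to 12 mm short of the step; pushed forward it comes up against the step and can pivot there
- lifter: the same lifter; origin on the underside of the handle, straight below the grip point. Mind the room: left of the work a fixed level lamp bar, 35 mm thick, runs away from the robot at about y = 0.38 m, from x = 0.23 m on, 0.46 to 0.50 m above the worktop; an arm that starts to its left must pass over it or round its near end

How it is judged:
On the way, in this order (a step that is already met when the one before it is completed fails the run):
1. the lifter is picked up off the worktop (height (world z) of lifter_grip above 0.025 m), for 0.1 s.
2. the plate is tipped up by the lifter alone (angle between plate_center's own z axis and vertical between 0.5 and 1.7 rad and contact force between lifter and plate above 0.02 N), for 0.1 s.
3. the plate lies turned over on the high bed (angle between plate_center's own z axis and vertical above 2.95 rad and x of plate_center in the frame of jig_low_bed above 0.005 m), for 0.2 s.
4. the lifter presses the turned plate against the back stop (angle between plate_center's own z axis and vertical above 2.95 rad and x of plate_center in the frame of jig_low_bed above 0.0225 m and contact force between lifter and plate above 1 N and contact force between plate and jig above 2.5 N), for 0.03 s.
At the end, for the whole second after the job is handed in: plate flat on the high bed, bevelled face up (within 5 degrees), its centre 22 to 48 mm beyond the step (where it met the stop) and within 25 mm of the middle line, square within 7 degrees; lifter lying flat on the worktop right way up, off the jig; both at rest (angle between plate_center's own z axis and vertical above 3.05 rad and z of plate_center in the frame of jig_low_bed between 0.007 and 0.011 m and x of plate_center in the frame of jig_low_bed between 0.0225 and 0.0485 m and y of plate_center in the frame of jig_low_bed between -0.025 and 0.025 m and angle between the x axis of plate_center and the x axis of jig, either way round below 0.12 rad and height (world z) of lifter_grip below 0.016 m and height (world z) of lifter_tip below 0.01 m and angle between lifter_grip's own z axis and vertical below 0.15 rad and contact force between lifter and jig below 0.02 N and linear speed of each of plate, lifter below 0.01 m/s); the robot touches nothing.
It fails at once if while the plate lies turned over, the blade rides up over its bevelled face (tip more than 5 mm past its near edge and less than 9 mm above the face) (angle between plate_center's own z axis and vertical above 2.95 rad and x of lifter_tip in the frame of plate_center between -0.022 and 0.017 m and z of lifter_tip in the frame of plate_center between -0.012 and -0.001 m and y of lifter_tip in the frame of plate_center between -0.03 and 0.03 m).
It fails at once if the lifter presses on the plate with more than 18 N (contact force between lifter and plate above 18 N).
It fails at once if the gripper or arm touches the plate (contact force between any of the fingers, the arm and plate above 0.2 N).
It fails at once if a bystander is moved more than 25 mm (distance of any of ring_clamp, tape_roll, powder_jar, needle_file_a, side_cutters, cork_bit from where it was at the start of the episode above 0.025 m).
It also fails if it takes over 69 s, if anything falls off the work surface, if the arm or the gripper's body presses on something with over 40 N, if the wrist force passes 120 N, or if a joint passes its speed limit or range.

ROBOT

A 7-joint arm with a two-finger parallel gripper is mounted at the origin on a cart in front of the work surface, level with it; the furniture and walls round the work are solid. World frame = base frame: x ahead of the robot, y to its left, z up, the work surface at z = 0. Lengths are in m, angles in rad, forces in N, time in s.
With the tool pointing down it reaches from about 0.35 to 0.775 m from the base axis. Payload 3.1 kg.
Tool frame: the origin (TCP) lies at the very end of the fingers, on their centre line; the grasp point (between the pads) lies 19 mm behind it (robot.pinch_z is the distance from the TCP to the grasp point, in m); z points along the fingers, y is the direction in which the jaws open and shut (so a half turn about z gives the same grasp; the last joint's range is limited). The gripper opens to 85 mm and grips with 20 to 120 N. Pads are 22 mm wide; open, the fingers measure 114 mm over their backs; the gripper's body (76 mm by 85 mm) begins 54 mm behind the grasp point. The pads swing forward as they close: fully open they stand 13 mm farther back than shut.
Start: joints at [1.102, 0.311, 0.014, 1.512, -0.004, 1.319, -0.027], TCP at [0.228, -0.501, 0.231] pointing down, gripper open.
Joint ranges: [-2.7, 2.7], [-0.3, 1.91], [-1.27, 1.3], [0.12, 2.57], [-1.44, 4.58], [0.2, 2.03], [-3.05, 3.05]. Speed limits (rad/s): [2.79, 2.79, 3.14, 3.14, 3.14, 3.14, 3.14].

INTERFACE

Orientations are given as a unit quaternion [x, y, z, w].
In Python, from bench import robot gives the robot as it stands. Calls block until the motion is done:
- robot.movep(position, orientation): joint-space move of the TCP to a pose.
- robot.movel(position, rotation=None, vel=0.15, force_limit=None): straight line of the TCP; rotation=None keeps the orientation; vel is the mean speed in m/s. With force_limit (N) it stops when the force on the tool has changed by that much, and returns True; else False.
- robot.movej(angles): joint-space move.
- robot.command_gripper(opening, squeeze=None): finger opening in m; squeeze is the grip in N (None keeps the last); returns when the fingers have stopped.
- robot.hold(seconds).
- robot.solve_ik(position, orientation): joint angles nearest the present ones, or None.
- robot.sense(): the state.
- robot.grab_frame(name): name is "side" or "top" or "wrist"; returns a dict with "image" (384x512x3 uint8, blue, green, red), "z_map" (384x512 float32, m along the optical axis (not along the pixel's ray), 0 where there is no reading), "fx", "fy", "cx", "cy" (pixels), "origin" and "rotation" of the camera in the world. Camera axes: x right, y up, looking along -z (the intrinsics and any distortion apply to the point x, -y, -z); pixel columns grow to the right and rows downward; lengths in m; the calibration is good to about 2 mm. A picture is of the moment at which its call begins.
A pose or a line that the arm cannot do raises robot.MotionError and nothing moves.
- robot.hand_in(): hands the job in, once; it reports no verdict.
The state is a dict: "t": time; "joints": joint angles; "dq": joint speeds; "effort": joint torques, N m; "tcp_pos": TCP position; "orientation": TCP orientation; "contact_force": force on the tool from outside, world axes, zero at the start; "wrist_torque": the same for the moment, N m; "opening": finger opening in m.
Only numpy, scipy, OpenCV 4.12 (cv2) and the standard library are available. Lean on these libraries where they do the work, as an engineer would, in place of code of your own. Each camera call takes 0.05 s, during which the arm holds its last target. There are 200 camera calls.

## Working session

There is one attempt and no reset: what is moved stays moved. The work goes in short steps, each a Python script; the robot and the scene stay as the last script left them, time stands still between calls to the robot, and variables do not carry over. Pictures are saved under pics/ and viewed, about 8 in all and at most 12, crops included, and the job is handed in when it is done.

```bash
mkdir -p pics; ls
cat > h.py <<'E'
import numpy as np, cv2
from bench import robot
from scipy.spatial.transform import Rotation as R
def cloud(f):
    z=f["z_map"]; v,u=np.mgrid[:z.shape[0],:z.shape[1]]
    p=np.stack([(u-f["cx"])/f["fx"]*z,-(v-f["cy"])/f["fy"]*z,-z],-1)
    r=np.array(f["rotation"]); r=r if r.shape==(3,3) else R.from_quat(r).as_matrix()
    w=p@r.T+np.array(f["origin"]); w[z==0]=np.nan
    return w
def save(n,img): cv2.imwrite("pics/"+n+".png",img)
E
python3 - <<'E'
from h import *
s=robot.sense(); print(s["t"],s["tcp_pos"],s["orientation"],s["opening"])
a=robot.grab_frame("top"); b=robot.grab_frame("side")
for f in (a,b): print(f["fx"],f["fy"],f["cx"],f["cy"],f["origin"],np.round(f["rotation"],3).tolist(),[k for k in f])
np.savez("top.npz",img=a["image"],w=cloud(a)); np.savez("side.npz",img=b["image"],w=cloud(b))
save("top",cv2.resize(a["image"],(800,600))); save("side",cv2.resize(b["image"],(800,600)))
E
```

```text
pics
0.0 [ 0.22737667 -0.49999646  0.23021175] [ 9.77308931e-01  2.11815606e-01 -3.00744803e-04 -1.14518737e-03] 0.08516582002532679
398.1551326687853 398.1551326687853 261.3887425036085 188.44847845259096 [0.38857537 0.01650032 0.90093317] [0.055, -0.051, -0.698, 0.713] ['image', 'z_map', 'fx', 'fy', 'cx', 'cy', 'origin', 'rotation']
468.7377883981702 468.7377883981702 260.8905805340825 193.65111633662173 [ 0.35894256 -0.63075359  0.59668984] [0.411, -0.055, -0.118, 0.902] ['image', 'z_map', 'fx', 'fy', 'cx', 'cy', 'origin', 'rotation']
```

View pics/top.png

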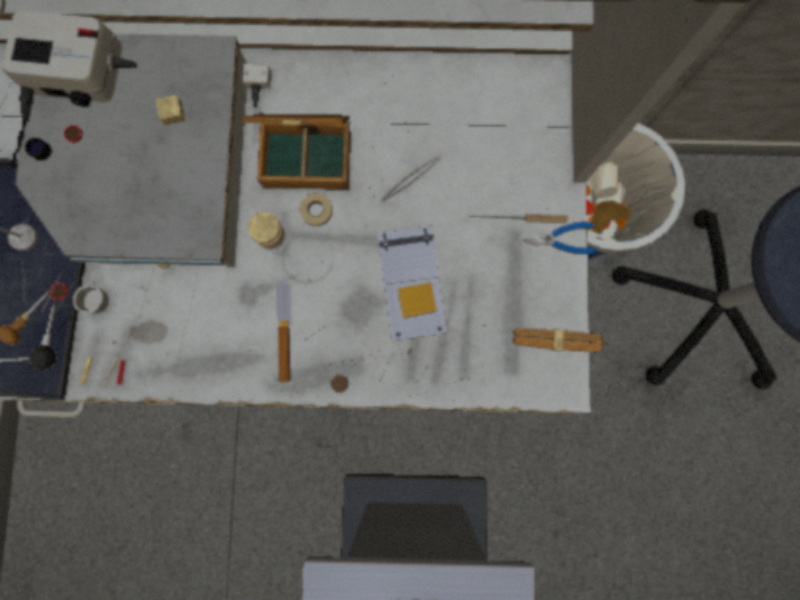

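View pics/side.png

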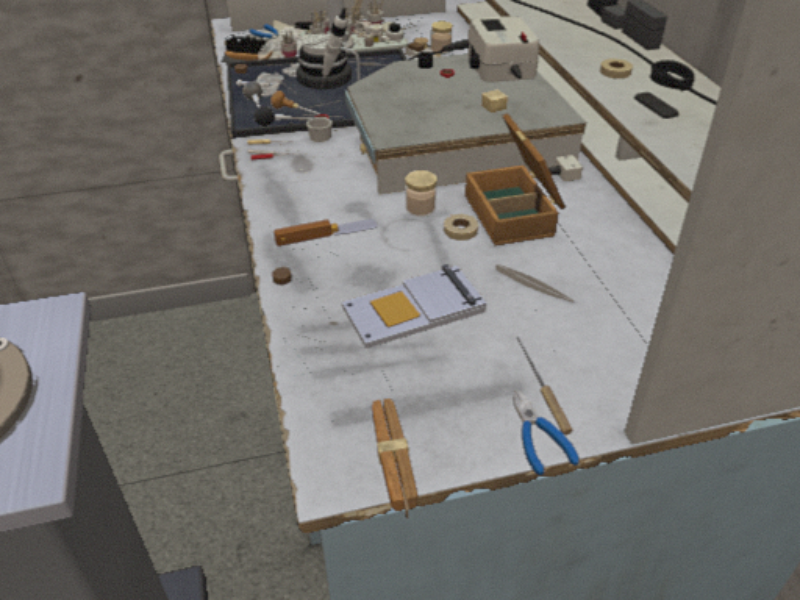

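The views show the jig at about (413,285) in the resized top view, with the plate at (417,300) and the stop at (406,239). The lifter handle is at (284,352) with its blade pointing up, and the clamp lies to the right. Next I'll get metric positions.

```bash
cat > m.py <<'E'
from h import *
d=np.load("top.npz"); img,w=d["img"],d["w"]; hsv=cv2.cvtColor(img,cv2.COLOR_BGR2HSV)
def P(u,v): return w[int(v*.64),int(u*.64)].round(4)
print("table",P(500,350),P(330,330),"lowbed",P(415,325),"high",P(407,262),"plate",P(417,300),"handle",P(284,355),"blade",P(284,300),"jar",P(265,228))
def rect(m,name):
    n,l,s,c=cv2.connectedComponentsWithStats(m.astype(np.uint8)); 
    i=1+np.argmax(s[1:,4]); q=w[l==i]; q=q[~np.isnan(q).any(1)]
    z=np.median(q[:,2]); r=cv2.minAreaRect((q[:,:2]*1000).astype(np.float32)); print(name,s[i],"z",z.round(4),"rect",np.round(r[0],1),np.round(r[1],1),round(r[2],1),"mean",q[:,:2].mean(0).round(4))
    return l==i
H,S,V=cv2.split(hsv); roi=np.zeros(H.shape,bool)
def box(x0,y0,x1,y1): 
    m=np.zeros(H.shape,bool); m[int(y0*.64):int(y1*.64),int(x0*.64):int(x1*.64)]=1; return m
rect(box(385,270,450,330)&(H>10)&(H<35)&(S>130),"plate")
rect(box(265,270,300,395)&(S>110),"handle")
hgt=w[...,2]
rect(box(370,215,460,350)&(hgt>0.006),"jig")
rect(box(370,215,460,350)&(hgt>0.006)&(hgt<0.0125)&(S<80),"lowbed")
rect(box(370,215,460,260)&(V<95),"stop dark")
rect(box(265,270,300,395)&(S<110)&(hgt>0.0025),"blade")
save("crop",cv2.resize(img[135:265,165:300],None,fx=5,fy=4.5,interpolation=cv2.INTER_CUBIC))
E
python3 m.py
```

```text
table [ 0.4464 -0.1118 -0.0036] [ 0.4707  0.1365 -0.0043] lowbed [0.4787 0.0136 0.0102] high [0.571  0.0268 0.0166] plate [0.5142 0.0121 0.016 ] handle [0.4317 0.1982 0.0191] blade [0.5116 0.2051 0.0057] jar [0.6091 0.2275 0.0505]
plate [256 182  23  21 370] z 0.0151 rect [515.3  10.9] [40.5 46.7] 12.7 mean [0.5152 0.0109]
handle [178 205   7  39 223] z 0.0203 rect [439.  197.9] [85.2 12.1] 4.5 mean [0.437  0.1976]
jig [ 242  145   44   73 2409] z 0.0141 rect [541.3  18.6] [158.1  79.9] 9.2 mean [0.5404 0.0186]
lowbed [246 177  40  41 829] z 0.0091 rect [504.6  12.7] [83.8 79.8] 9.1 mean [0.4977 0.014 ]
stop dark [243 148  34  11 120] z 0.0229 rect [599.3  28.4] [16.7 75.6] 16.5 mean [0.6005 0.0261]
blade [177 181  10  28 206] z 0.0045 rect [506.  203.9] [62.4 21.1] 2.9 mean [0.5082 0.2038]
```

View pics/crop.png

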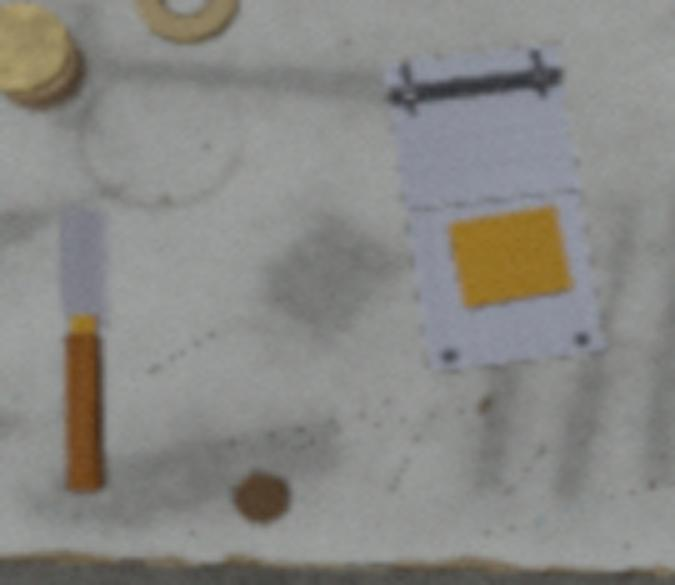

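```bash
cat >> h.py <<'E'
def quat(psi,phi=0,flip=False):
    r=R.from_euler('z',psi)*R.from_euler('y',-phi)*R.from_euler('x',np.pi)
    if flip: r=r*R.from_euler('z',np.pi)
    return r.as_quat()
E
python3 - <<'E'
from h import *
psi=np.radians(4.8); g=[.463,.200]
for fl in (0,1):
    j=robot.solve_ik([*g,.15],quat(psi,0,fl)); print(fl,None if j is None else np.round(j,2))
    j=robot.solve_ik([.47,.0,.05],quat(.16,.2,fl)); print(fl,None if j is None else np.round(j,2))
robot.command_gripper(0.05)
s=[robot.solve_ik([*g,.15],quat(psi,0,fl)) for fl in (0,1)]
fl=int(s[0] is None or (s[1] is not None and abs(s[1][6])<abs(s[0][6])))
print("flip",fl)
robot.movep([.44,.1,.2],quat(psi,0,fl)); robot.movep([*g,.15],quat(psi,0,fl))
f=robot.grab_frame("wrist"); np.savez("wrist.npz",img=f["image"],w=cloud(f)); save("wrist",f["image"])
s=robot.sense(); print(s["t"],s["tcp_pos"],s["contact_force"],f["origin"])
E
```

```text
0 [ 0.29  0.45 -0.97  1.73  0.4   1.17 -2.28]
0 [ 0.43  0.27 -0.5   2.13  0.2   0.58 -1.62]
1 [ 0.33  0.47 -1.04  1.73  0.44  1.19  0.83]
1 [ 0.68  0.34 -0.81  2.12  0.4   0.61  1.35]
flip 1
3.4 [0.46349924 0.19895795 0.14975862] [ 0.32746642 -0.17651629 -0.20708941] [0.38953471 0.19438861 0.29051287]
```

View pics/wrist.png

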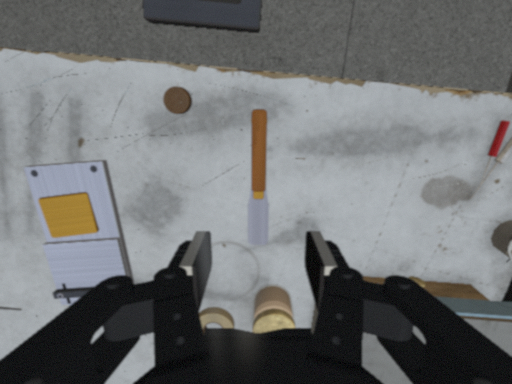

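The wrist view shows the lifter handle from (259,110) to (258,190), the blade tip near (258,244), and nothing nearby to obstruct the grasp. I'll measure it once more and then grasp.

```bash
cat > m2.py <<'E'
from h import *
d=np.load("wrist.npz"); img,w=d["img"],d["w"]; H,S,V=cv2.split(cv2.cvtColor(img,cv2.COLOR_BGR2HSV)); z=w[...,2]
def rect(m,name,x0,y0,x1,y1):
    b=np.zeros(H.shape,bool); b[y0:y1,x0:x1]=1; m=m&b
    q=w[m]; q=q[~np.isnan(q).any(1)]; r=cv2.minAreaRect((q[:,:2]*1000).astype(np.float32)); print(name,len(q),"z",np.median(q[:,2]).round(4),np.round(r[0],1),np.round(r[1],1),round(r[2],1),"x",np.percentile(q[:,0],[1,99]).round(4))
rect(S>100,"handle",240,95,280,203)
rect((S>100)&(H<14),"wood",240,95,280,203)
rect((S<100)&(z>0.002)&(z<.012),"blade",240,185,280,255)
rect((S>130)&(H>14)&(H<35),"plate",30,185,105,240)
rect((z>.006)&(z<.03),"jig",15,150,140,300)
print("table",w[200,220],w[150,330])
E
python3 m2.py
python3 - <<'E'
from h import *
psi=np.radians(4.8); q=quat(psi,0,1)
robot.movel([.463,.1995,.03],q,vel=.12)
robot.movel([.463,.1995,.003],q,vel=.06,force_limit=6)
print(robot.sense()["tcp_pos"])
robot.command_gripper(0.0,80)
s=robot.sense(); print(s["opening"],s["tcp_pos"],s["contact_force"])
robot.movel([.463,.1995,.07],q,vel=.1)
robot.hold(.2); s=robot.sense(); print(s["t"],s["opening"],s["tcp_pos"],s["contact_force"])
f=robot.grab_frame("wrist"); np.savez("wrist2.npz",img=f["image"],w=cloud(f))
g=robot.grab_frame("side"); save("held",np.hstack([cv2.resize(f["image"],(400,300)),cv2.resize(g["image"][90:240,120:320],(400,300))]))
E
```

```text
handle 1093 z 0.0203 [437.3 199.2] [86.6 12.8] 4.5 x [0.3946 0.4785]
wood 142 z 0.0201 [431.7 198.5] [75.4 12.2] 4.5 x [0.394  0.4687]
blade 962 z 0.0034 [504.2 204.1] [63.4 21.2] 4.2 x [0.4746 0.535 ]
plate 1843 z 0.0144 [513.4  11.1] [42.6 50.1] 12.6 x [0.4902 0.536 ]
jig 9706 z 0.0136 [536.4  18.1] [151.8  81.4] 9.1 x [0.4603 0.604 ]
table [ 0.48979052  0.16240779 -0.00164345] [ 4.27094470e-01  2.70251241e-01 -1.15097242e-04]
[0.46276071 0.19959593 0.00269829]
0.011626475039355775 [0.46338362 0.19984125 0.00359256] [ 0.44103651 -0.2627275   3.83989825]
6.5917 0.012131826326967852 [0.46243481 0.19920692 0.06926371] [-0.86419871  0.79159988 -0.53267461]
```

View pics/held.png

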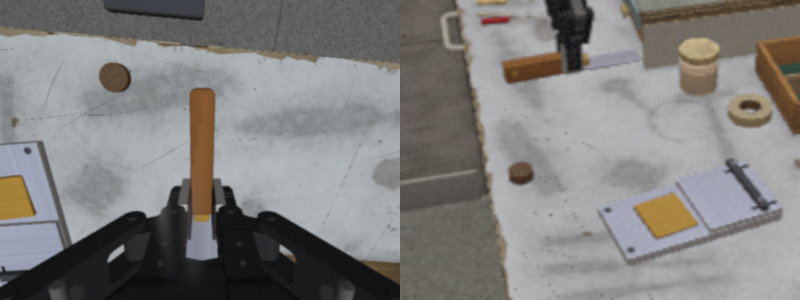

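```bash
cat >> h.py <<'E'
FOOT=np.array([.5434,.0189,.010]); YAW=np.radians(9.15); OFF=np.array([.0735,0,.0005])
def tip2tcp(tip,phi,psi=0):  # tip in jig_low_bed frame (m), pitch tip-up, yaw rel. to jig
    L=R.from_euler('z',YAW+psi)*R.from_euler('y',-phi)
    p=FOOT+R.from_euler('z',YAW).apply(tip)-L.apply(OFF)
    return p,quat(YAW+psi,phi,1)
def tipnow(s=None):
    s=s or robot.sense(); r=R.from_quat(s["orientation"])*R.from_euler('z',np.pi)*R.from_euler('x',np.pi)
    return R.from_euler('z',-YAW).apply(np.array(s["tcp_pos"])+r.apply(OFF)-FOOT)
def fj(s=None):
    s=s or robot.sense(); return R.from_euler('z',-YAW).apply(s["contact_force"]).round(2)
def go(tip,phi,vel=.05,fl=None,psi=0):
    p,q=tip2tcp(np.array(tip),phi,psi); return robot.movel(p,q,vel=vel,force_limit=fl)
E
python3 - <<'E'
from h import *
ph=np.radians(-3); Y=-.0035
p,q=tip2tcp([-.062,Y,.05],ph); robot.movep(p,q)
go([-.062,Y,.008],ph,.1); robot.hold(.2); print(tipnow(),fj())
hit=go([-.062,Y,-.004],ph,.012,1.5); s=robot.sense(); print("down",hit,tipnow(s).round(4),fj(s),s["t"])
z=tipnow(s)[2]
go([-.062,Y,z+.0004],ph,.01); robot.hold(.1); print(tipnow().round(4),fj())
f=robot.grab_frame("side"); save("ins",cv2.resize(f["image"][150:240,180:320],(800,514),interpolation=cv2.INTER_CUBIC))
f=robot.grab_frame("top"); np.savez("top2.npz",img=f["image"],w=cloud(f))
E
```

```text
[-0.06124956 -0.0034532   0.00870605] [ 0.03 -0.78 -0.81]
down True [-0.0622 -0.0035 -0.    ] [ 0.22 -0.22  3.48] 8.9917
[-0.062  -0.0035  0.0003] [-0.12 -0.07  1.43]
```

View pics/ins.png

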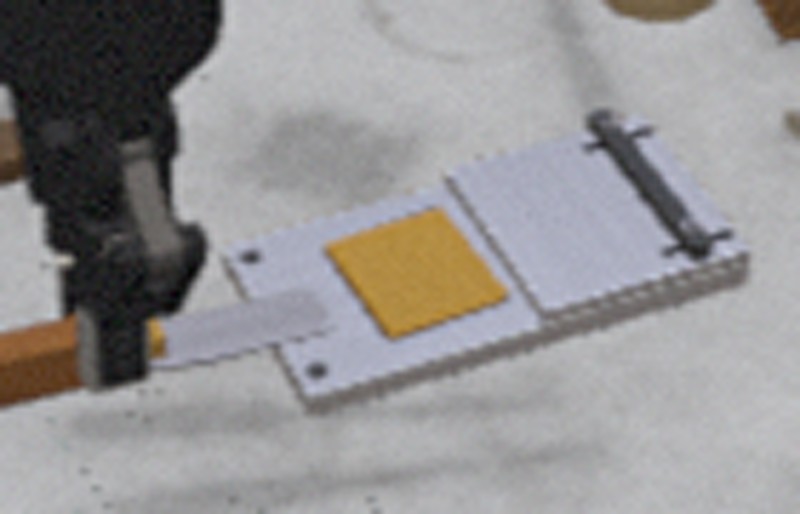

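The blade lies on the low bed about 9 mm short of the plate's near edge, on its centre line. The contact height agrees with the bed height to within 1 mm, so I'll push the plate to the step.

Run:
```python
from h import *
ph=np.radians(-3); Y=-.0035
go([-.062,Y,.0006],ph,.01); robot.hold(.1); print(tipnow().round(4),fj())
hit=go([-.030,Y,.0006],ph,.015,2.5); s=robot.sense(); print("push",hit,tipnow(s).round(4),fj(s),s["t"])
robot.hold(.2);s=robot.sense(); print(tipnow(s).round(4),fj(s))
f=robot.grab_frame("side"); save("ins2",cv2.resize(f["image"][150:240,180:320],(800,514),interpolation=cv2.INTER_CUBIC))
```

```text
[-0.062  -0.0035  0.0005] [ 0.04 -0.38 -0.08]
push True [-0.04   -0.0035  0.0002] [ 0.91 -0.49  1.39] 11.2
[-0.0403 -0.0035  0.0001] [1.04 0.01 2.45]
```

View pics/ins2.png

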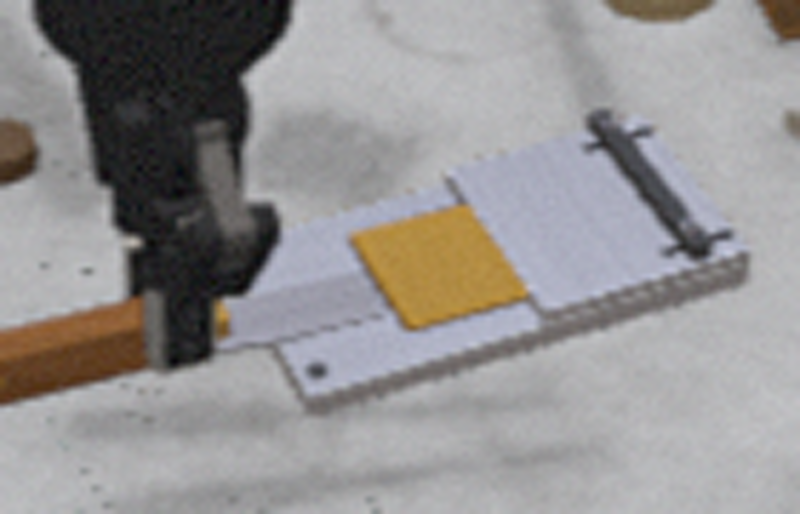

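Run:
```python
from h import *
ph=np.radians(-3); Y=-.0035
x=tipnow()[0]
go([x,Y,.0010],ph,.01); robot.hold(.15); print(tipnow().round(4),fj())
for k in range(6):
    x+=.001; go([x,Y,.0010],ph,.01); robot.hold(.1); s=robot.sense(); F=fj(s); print(tipnow(s).round(4),F,s["t"])
    if F[0]<-4: break
f=robot.grab_frame("side"); save("ins3",cv2.resize(f["image"][150:240,180:320],(800,514),interpolation=cv2.INTER_CUBIC))
```

```text
[-0.0415 -0.0035  0.0005] [-0.48  0.26 -0.63]
[-0.0404 -0.0036  0.0006] [-1.87  0.3  -0.29] 12.275
[-0.0378 -0.0035  0.0012] [-0.2   0.27 -0.48] 12.625
[-0.0372 -0.0035  0.0011] [-0.3   0.41 -0.66] 12.975
[-0.0365 -0.0035  0.001 ] [-0.22  0.02 -1.73] 13.325
[-0.0355 -0.0035  0.001 ] [-0.12 -0.28 -0.51] 13.675
[-0.0345 -0.0035  0.001 ] [-0.75 -0.48 -0.87] 14.025
```

View pics/ins3.png

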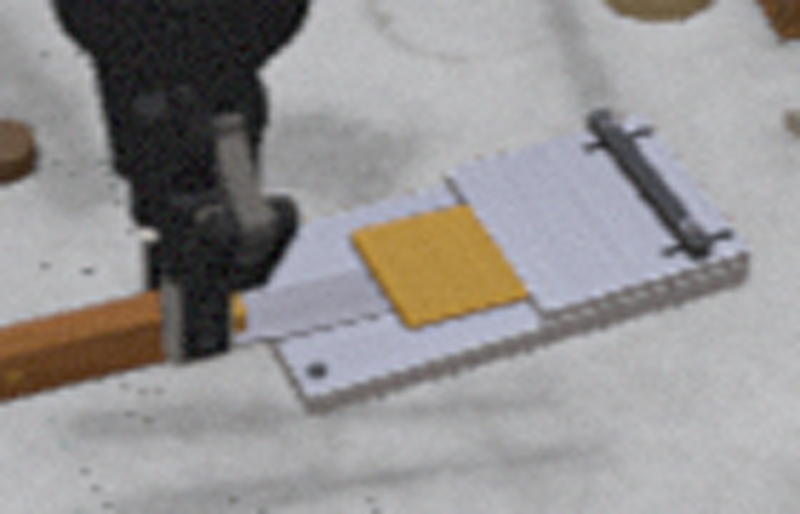

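The tip is now about 5 mm under the plate's face with the near edge slightly raised, and the plate bears on the step. I'll tip it along an arc computed from the plate's profile.

Run:
```python
from h import *
P=np.array([[4,0],[40,0],[44,3],[44,6],[0,6],[0,3]],float)
def face(th,u):
    c,s=np.cos(th),np.sin(th); M=np.array([[c,s],[-s,c]]); Q=P@M.T; t=np.zeros(2); t[1]=-Q[:,1].min()
    if th<=np.pi/2: t[0]=-Q[3,0]
    else:
        a,b=Q[3]+t,Q[4]+t; t[0]=-(a[0]+(b[0]-a[0])*(6-a[1])/(b[1]-a[1]))
    return M@[u,-0.6]+t-[0,.6]
Y=-.0035; F0=fj()
for d in [6,12,20,28,36,45,54,63,72,81,90,96,102]:
    th=np.radians(d); u=9.5+3*min(1,d/45); x,z=face(th,u); ph=np.radians(-3+min(3,d/8))
    go([x/1000,Y,z/1000],ph,.03); s=robot.sense(); F=fj(s)-F0; print(d,np.round([x,z],1),(tipnow(s)*1000).round(1),F.round(1),round(s["t"],2))
    if np.linalg.norm(F)>9: print("STOP"); break
f=robot.grab_frame("side"); save("tip1",cv2.resize(f["image"][130:240,170:320],(800,586),interpolation=cv2.INTER_CUBIC))
```

```text
6 [-34.6   1.9] [-35.   -3.6   1.9] [ 1.3 -0.5 -0.1] 14.32
12 [-34.3   5. ] [-34.5  -3.5   5.2] [ 0.6 -0.3 -0.2] 14.57
20 [-33.4   8.8] [-33.6  -3.5   9. ] [ 0.4 -0.2 -0. ] 14.82
28 [-31.9  12.3] [-31.8  -3.5  12.5] [ 0.1 -0.4  0.8] 15.08
36 [-29.8  15.4] [-29.3  -3.5  15.7] [ 0.4 -0.6 -0.5] 15.36
45 [-26.9  19.1] [-26.5  -3.5  19.4] [ 0.8 -0.5  0. ] 15.67
54 [-23.9  22.8] [-23.4  -3.5  23.1] [ 0.9 -1.5  0.1] 15.97
63 [-20.2  25.8] [-19.7  -3.5  26.1] [ 1.2 -0.1 -0.1] 16.28
72 [-16.   28.2] [-15.5  -3.5  28.5] [ 1.8  0.2 -0.4] 16.59
81 [-11.4  29.9] [-11.   -3.5  30.2] [ 0.4 -0.4 -0.2] 16.9
90 [-6.6 30.9] [-6.2 -3.5 31. ] [ 0.2 -1.2  0.8] 17.22
96 [-3.9 31.4] [-3.6 -3.5 31.5] [ 1.4 -0.4  0.1] 17.47
102 [-1.2 31.6] [-0.9 -3.5 31.7] [0.7 1.  0.7] 17.72
```

View pics/tip1.png

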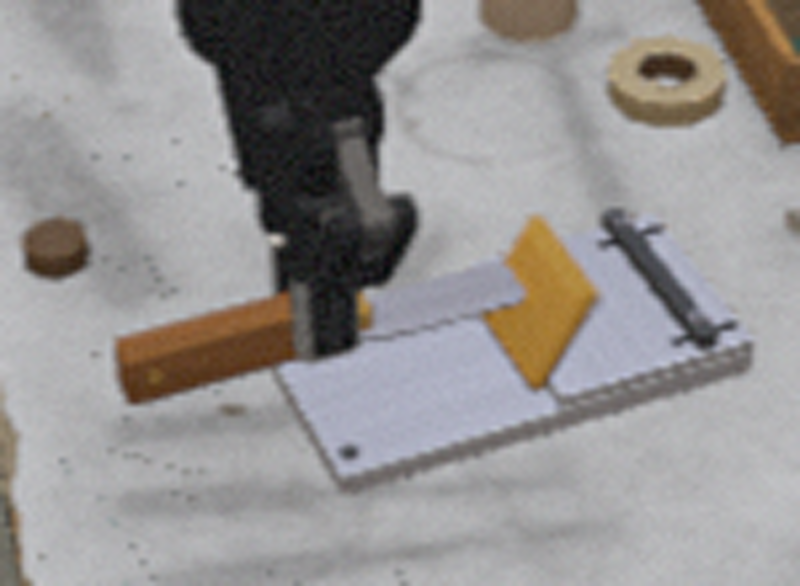

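The plate stands upright against the step with the tip behind it. I'll keep pushing until it goes over.

```bash
cat >> h.py <<'E'
def plate(name,f=None):
    f=f or robot.grab_frame(name); w=cloud(f); H,S,V=cv2.split(cv2.cvtColor(f["image"],cv2.COLOR_BGR2HSV))
    q=R.from_euler('z',-YAW).apply(w.reshape(-1,3)-FOOT); ok=(S.ravel()>120)&(H.ravel()>12)&(H.ravel()<35)&(np.abs(q[:,1])<.045)&(q[:,0]>-.06)&(q[:,0]<.075)&(q[:,2]>.001)&(q[:,2]<.06)
    q=q[ok]*1000; print(name,len(q))
    if len(q)>20:
        r=cv2.minAreaRect(q[:,:2].astype(np.float32)); print(" rect",np.round(r[0],1),np.round(r[1],1),round(r[2],1),"z pct",np.percentile(q[:,2],[5,50,95]).round(1),"x",np.percentile(q[:,0],[1,99]).round(1),"y",np.percentile(q[:,1],[1,99]).round(1))
    return f
E
python3 - <<'E'
from h import *
Y=-.0035
for x,z in [(.003,.0325),(.007,.0335),(.011,.035)]:
    go([x,Y,z],0,.03); s=robot.sense(); print((tipnow(s)*1000).round(1),fj(s),s["t"])
robot.hold(.3); plate("top"); plate("side")
go([-.012,Y,.036],0,.1); robot.hold(.2)
plate("top"); f=plate("side")
save("over",cv2.resize(f["image"][130:240,170:320],(800,586),interpolation=cv2.INTER_CUBIC))
E
```

```text
[ 3.4 -3.4 32.6] [-0.65  0.22 -0.6 ] 18.0583
[ 7.3 -3.4 33.6] [ 0.23  1.3  -0.35] 18.3417
[11.3 -3.5 35.2] [-0.38 -0.52 -1.36] 18.6333
top 0
side 347
 rect [ -7.  -14.9] [82.8 43.8] 9.7 z pct [ 9.3 12.2 14.2] x [-47.5  30. ] y [-31.3  10.5]
top 0
side 373
 rect [ 8.5 -8.5] [42.9 46.6] 1.2 z pct [ 9.3 12.3 14. ] x [-11.7  29.6] y [-31.   13.3]
```

View pics/over.png

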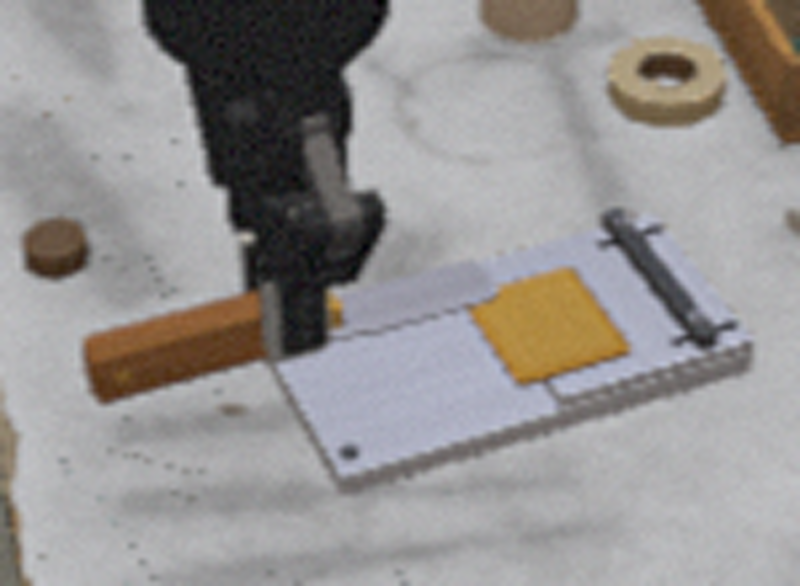

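Run:
```python
from h import *
Y=-.0035; ph=np.radians(-3)
go([-.036,Y,.036],ph,.1); robot.hold(.1); plate("wrist"); plate("top"); plate("side")
go([-.036,Y,.0069],ph,.06); robot.hold(.2); print((tipnow()*1000).round(1),fj(),robot.sense()["t"])
```

```text
wrist 0
top 18
side 388
 rect [ 9.  -8.4] [46.5 43. ] 89.7 z pct [ 9.3 12.3 14.2] x [-11.3  29.9] y [-30.4  14.1]
[-35.6  -3.5   7.3] [-0.24 -0.34 -0.1 ] 21.1917
```

Run:
```python
from h import *
d=np.load("side.npz"); img,w=d["img"],d["w"]; H,S,V=cv2.split(cv2.cvtColor(img,cv2.COLOR_BGR2HSV))
q=R.from_euler('z',-YAW).apply(w.reshape(-1,3)-FOOT)
b=(np.abs(q[:,1])<.06)&(q[:,0]>-.1)&(q[:,0]<.1)&(q[:,2]>-.005)&(q[:,2]<.03)
for n,m in (("plate",b&(S.ravel()>120)&(H.ravel()>12)&(H.ravel()<35)&(q[:,2]>.001)),("jig",b)):
    r=cv2.minAreaRect((q[m,:2]*1000).astype(np.float32)); print(n,m.sum(),np.round(r[0],1),np.round(r[1],1),round(r[2],1))
```

```text
plate 400 [-30.4  -5.6] [42.9 52.1] 1.4
jig 2595 [-3.8 -1.6] [158.8  84.6] 0.1
```

Run:
```python
from h import *
Y=-.006; ph=np.radians(-3); Z=.0071
go([-.030,Y,Z],ph,.05); robot.hold(.2); F0=fj(); print((tipnow()*1000).round(1),F0)
for xt in (-.004,.030):
    h=go([xt,Y,Z],ph,.02,4); s=robot.sense(); print(h,(tipnow(s)*1000).round(1),(fj(s)-F0).round(1),s["t"])
    if h: break
robot.hold(.1); print((tipnow()*1000).round(1),fj()-F0); f=plate("side")
save("push",cv2.resize(f["image"][130:240,170:320],(800,586),interpolation=cv2.INTER_CUBIC))
```

```text
[-30.1  -6.    7.1] [ 0.92  0.04 -1.07]
False [-4.  -6.   7.1] [-1.  -0.7  0.5] 23.125
True [ 9.6 -6.2  6.3] [-1.3 -0.2  2.8] 24.0167
[ 9.6 -6.2  6.2] [1.02 0.36 2.78]
side 406
 rect [ 1.6 -8.1] [103.1  47. ] 0.2 z pct [ 9.1 12.1 14.3] x [-48.3  52.8] y [-31.1  14. ]
```

View pics/push.png

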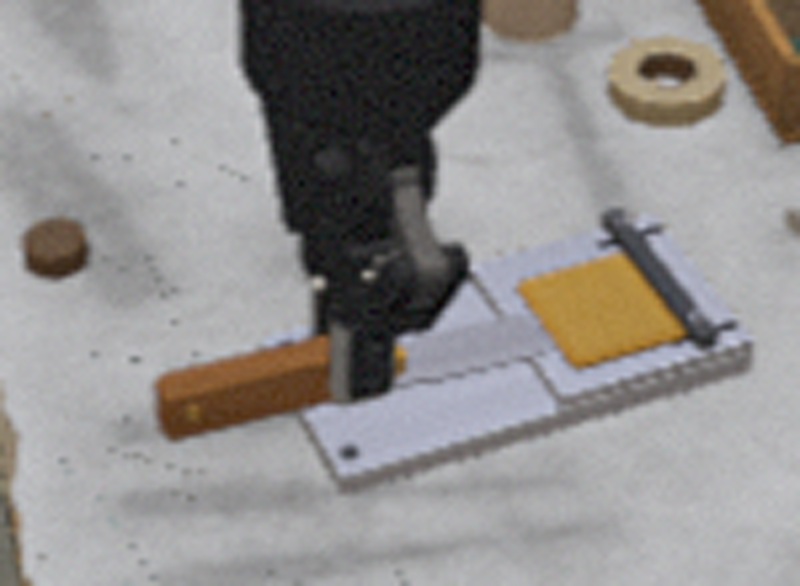

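The plate is turned over and appears to be up against the stop: its far edge is at 53 mm and the tip is at its near edge at 9.6 mm. The blade is pressing down slightly, so I'll relieve that and press home in small steps.

Run:
```python
from h import *
Y=-.006; ph=np.radians(-3); Z=.0073
go([.006,Y,Z],ph,.02); robot.hold(.2); F0=fj(); print((tipnow()*1000).round(1),F0)
def F(): return np.mean([fj() if robot.hold(.03) is None else 0 for _ in range(5)],0)-F0
x=.0085
while x<.016:
    go([x,Y,Z],ph,.01); f=F(); s=robot.sense(); print(round(x*1000,1),(tipnow(s)*1000).round(1),f.round(1),round(s["t"],2))
    if f[0]<-5 or np.linalg.norm(f)>8: break
    x+=.0005
plate("side")
```

```text
[ 5.6 -6.1  7. ] [ 0.12  1.08 -1.4 ]
8.5 [ 8.4 -6.   7.3] [-0.1 -1.1  1.4] 25.21
9.0 [ 9.  -6.   7.3] [-0.1 -1.1  1.4] 25.62
9.5 [ 9.5 -6.   7.3] [-0.1 -1.1  1.4] 26.04
10.0 [ 9.7 -6.   7.2] [-0.1 -1.1  1.4] 26.46
10.5 [ 9.8 -6.   7. ] [-0.1 -1.1  1.4] 26.88
11.0 [ 9.9 -6.   6.9] [-0.1 -1.1  1.4] 27.29
11.5 [ 9.9 -6.   6.7] [-0.1 -1.1  1.4] 27.71
12.0 [ 9.9 -6.   6.6] [-0.1 -1.1  1.4] 28.12
12.5 [10.  -6.1  6.4] [-0.1 -1.1  1.4] 28.54
13.0 [10.  -6.   6.3] [-0.1 -1.1  1.4] 28.96
13.5 [10.  -6.   6.1] [-0.1 -1.1  1.4] 29.38
14.0 [10.  -6.   6.1] [-0.1 -1.1  1.4] 29.79
14.5 [10.  -6.   5.9] [-0.1 -1.1  1.4] 30.21
15.0 [10.  -6.1  5.8] [-0.1 -1.1  1.4] 30.62
15.5 [10.  -6.1  5.7] [-0.1 -1.1  1.4] 31.04
side 403
 rect [-1.7 -7.9] [ 46.9 109.5] 89.1 z pct [ 9.2 12.1 14.4] x [-48.2  52.7] y [-31.5  13.2]
```

My averaging lambda was wrong: it returned zeros instead of readings, so the force stop never worked and the command ran 5.5 mm past contact. I'll read the true force now and back off.

Run:
```python
from h import *
Y=-.006; ph=np.radians(-3); Z=.0073
def F():
    a=[]
    for _ in range(5): robot.hold(.03); a.append(fj())
    return np.mean(a,0)
print(F().round(2))
for x in (.0145,.0135,.0125,.0115,.0105): go([x,Y,Z],ph,.01); print(x,(tipnow()*1000).round(1),F().round(2),robot.sense()["t"])
```

```text
[-13.01   0.1    7.47]
0.0145 [10.  -6.1  6. ] [-11.18  -0.3    5.49] 31.675
0.0135 [10.1 -6.1  6.2] [-8.86 -0.34  3.61] 32.0917
0.0125 [10.  -6.1  6.4] [-7.41 -0.16  1.96] 32.5083
0.0115 [10.  -6.   6.6] [-5.47  0.22  0.03] 32.925
0.0105 [ 9.9 -6.1  6.9] [-4.34 -0.28 -1.3 ] 33.3417
```

The peak was about 13 N, which is above the 10 N guideline but below the 18 N failure limit. It's now backed off to about 4 N. Next I'll retreat and lay the lifter down at its original spot.

```bash
python3 - <<'E'
from h import *
Y=-.006; ph=np.radians(-3)
go([.004,Y,.0073],ph,.02); go([-.03,Y,.009],ph,.1); go([-.03,Y,.06],0,.12)
q=quat(np.radians(4.8),0,1)
robot.movep([.463,.1995,.08],q); robot.movel([.463,.1995,.012],q,vel=.1); robot.hold(.15)
h=robot.movel([.463,.1995,.0015],q,vel=.015,force_limit=2.5); s=robot.sense(); print(h,s["tcp_pos"],s["contact_force"])
robot.command_gripper(.05); robot.hold(.2)
robot.movel([.463,.1995,.15],q,vel=.12); robot.movep([.40,.27,.22],q); robot.hold(.2)
print(robot.sense()["t"],robot.sense()["contact_force"])
f=plate("top"); plate("side"); np.savez("top.npz",img=f["image"],w=cloud(f)); save("end",cv2.resize(f["image"][110:270,120:380],(800,492)))
E
python3 m.py
```

```text
True [0.46292229 0.19939144 0.00358792] [-1.53155308 -0.04975207  4.70707493]
40.0 [-0.23987889 -1.03247584  0.6969598 ]
top 391
 rect [33.2 -4.6] [43.2 46.8] 0.4 z pct [ 8.1 10.8 13.5] x [12.2 54.5] y [-27.4  18.3]
side 397
 rect [31.4 -7.8] [46.2 47.7] 2.0 z pct [ 9.2 12.2 14. ] x [ 9.5 53. ] y [-31.4  15. ]
table [ 4.461e-01 -1.112e-01  4.000e-04] [ 0.4706  0.1364 -0.0032] lowbed [0.4785 0.0136 0.0122] high [0.5705 0.0268 0.0192] plate [0.5151 0.012  0.0096] handle [0.4317 0.1982 0.0194] blade [0.5122 0.206  0.0014] jar [0.609  0.2274 0.0509]
plate [254 172  21   3  42] z 0.0198 rect [556.8  17.4] [ 5.5 45.1] 2.0 mean [0.5574 0.0216]
handle [179 206   7  38 222] z 0.0206 rect [437.8 197.3] [82.9 13.2] 5.0 mean [0.4355 0.1966]
jig [ 242  145   44   73 2403] z 0.0118 rect [541.1  18.7] [158.2  79.9] 9.1 mean [0.5407 0.0187]
lowbed [ 246  177   40   41 1234] z 0.009 rect [503.9  12.6] [82.6 79.8] 9.3 mean [0.5038 0.0128]
stop dark [243 149  34  10 116] z 0.023 rect [601.9  28.9] [11.7 75.8] 10.5 mean [0.6003 0.0268]
blade [177 181  11  64 241] z 0.005 rect [466.  200.1] [143.5  22.6] 4.0 mean [0.4912 0.2009]
```

View pics/end.png

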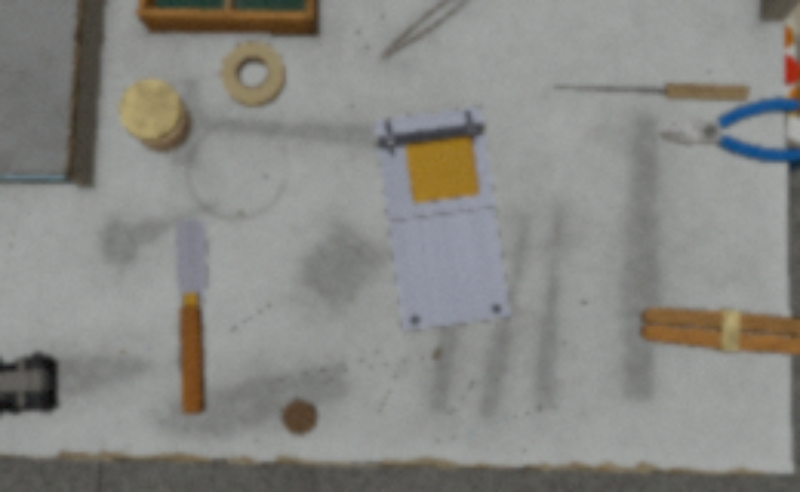

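The plate sits square against the stop with its centre about 32 mm past the step. The lifter lies flat at its old place and the other things look unmoved, so I'm handing in.

```bash
python3 -c "
from bench import robot
print(robot.hand_in())"
```

```text
the job is handed in; nothing more can be done
None
```

The plate is turned over and lies against the back stop, the lifter is back on the worktop, and the job is handed in. The hand-in gave no verdict. The last pictures were at about 40 s of the 69 s allowed.

**What I did:** I picked up the lifter and slid its blade under the plate's near edge. I pushed the plate to the step and tipped it over in an arc onto the high bed. I then pushed it home until it met the stop, whose face is about 53 mm beyond the step, and laid the lifter back where it came from.

**Last checks:**
- **Plate:** the side and top cameras put its centre 31–33 mm beyond the step and 5–8 mm off the middle line. Both read it as lying flat on the high bed, square within about 2 degrees.
- **Lifter:** it lies flat, clear of the jig, within about 2 mm of its first position.
- **Other things:** those in the last picture look where they were; I did not measure how far any had moved.
- **Camera disagreement:** the top and side cameras differ by about 2–3 mm on the plate's position.

**One fault:** a bug in my force check left the force stop inactive during the final press. The push reached about 13 N on the wrist sensor. That is over the "about 10 N" asked for, but under the 18 N failure limit. The blade slid down the plate's edge rather than over its face, and I backed off to about 4 N before retreating.

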